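# Register a hinge block in the corner stops and hold it in the one-hand bar clamp

### The job

Slide the wooden hinge block on the jig board fully home into the corner, flush against both the low wooden fence and the face of the clamp's fixed jaw. Then pump the clamp's trigger, squeezing it toward the fixed handle and letting it spring back, until the moving jaw's rubber pad presses the block firmly, and finish while still holding the trigger squeezed so the pressure stays on. Squeeze gently so that the block is not crushed, and leave everything else on the stool where it lies.

Things in the scene. Friction and masses are not known exactly. Their poses are not given: they have to be found in the camera images.
- jig: Fixed plywood jig board with an aluminium one-hand bar clamp lying on it. Origin on the stool under the bar's midline, level with the fixed jaw's face. x: across the bar, handle side (-x) to jaw side (+x); y: along the bar from the fixed jaw's face (0) to the moving jaw; z up. Board x -35..180, y -115..185, top z 15 mm. Low fence, 12 mm above the board: x 26..40, y 2..48 mm.
- corner (a point): The registering corner on the board's top (15 mm above the stool): the fence's face is the plane x = 0 of this frame, the fixed jaw's face the plane y = 0; the block belongs on the +x and +y sides. Axes as the jig's, z up.
- block: Beech hinge block, 44 (x) x 70 (y) x 40 mm (z), about 90 g, two pilot holes on top; loose on the board between the jaws, 10 to 40 mm off the fence, 6 to 17 mm off the fixed jaw, turned up to 0.2 rad. Origin: centre of its underside. Fully home the origin is at (22, 35, 0) mm in the corner frame, its y along the corner's y; gaps up to 2.5 mm still count as home.
- pad_face (a point): Centre of the face of the moving jaw's black rubber pad, 37 mm above the stool, looking at the fixed jaw. Pad 42 mm wide (x), 28 mm high, 12 mm thick. It meets a block that is home at 70 mm from the fixed jaw's face. The moving jaw's arm reaches to x 86 mm of the jig, top at z 57 mm.
- jaw_travel (a joint): How far bar and moving jaw have been drawn toward the fixed jaw, m: 0 wide open (pad 115 mm from the fixed jaw's face), pad meets a block that is home at 0.045. Starts at 0.004 to 0.020. A brake keeps the jaw in place as the trigger springs back, but holds less than 10 N of pressure: firm pressure lasts only while the trigger is squeezed.
- pad_squash (a joint): How far the rubber pad is squashed, m: 0 free, 0.004 the most. It takes 30 N per mm and so shows the pressure on the block: wanted 12 to 100 N (0.4 to 3.3 mm), 25 to 60 N (0.8 to 2 mm) is good, over 110 N (3.6 mm) crushes the block. With the trigger let go it falls back to 0 to 4 N.
- trigger_swing (a joint): Swing of the trigger toward the handle, rad: 0 sprung open, 0.207 fully squeezed. A full squeeze draws the jaw 8.4 mm, two 4.2 mm teeth; a short squeeze or return 4.2; the first 4 to 11. A spring reopens it when let go. About 8 N at the grip moves the jaw; against the block 20 N on the trigger gives 31 to 38 N, 35 N 67 N, 50 N 94 N. A light grip (20 N) does the whole job.
- trigger: Black trigger lever, 12 mm thick, z 26..52 mm above the stool, beside the fixed handle on its +y side, in front (-x) of board and housing with bare stool under it. Origin: on its upright pivot, at stool height, at (36, -41) mm in the jig frame. The lever runs along its own -x, the grip from x -60 to -154 mm.
- trigger_grip (a point): Point to press: outer (+y) side of the trigger grip, 39 mm above the stool, 116 mm from the pivot. It moves 24 mm toward the handle over a full squeeze.
- handle_grip (a point): Matching point on the outer (-y) side of the fixed handle, 39 mm above the stool, at (-80, -79) mm of the jig. Handle 18 mm thick, z 26..52, x -121..-21 mm, rigid. Outer sides of handle and trigger: 56 mm apart open, 32 squeezed. Centre evenly closing fingers about 17 mm from here toward the trigger; a finger off the handle leaves the arm to take the push, up to twice the set grip on the trigger.
- moving_jaw: Moving jaw with its rubber pad (see pad_face), fixed on the bar's end. Its origin is not on the jaw but below the bar near the fixed jaw: do not aim at it.
- hinge: Black iron butt hinge, 69 x 82 x 9 mm, lying open on the jig board beyond the fixed jaw (around x 132, y -63 mm in the jig frame). Bystander: leave it where it lies.
- hex_keys: Grey hex key set, about 120 x 58 x 36 mm, on the stool in front of the board near the moving jaw's side. Bystander: leave it where it lies.
- screw_box: Clear plastic screw box, 120 x 85 x 32 mm. Bystander: leave it where it lies.
- mallet: Orange hard silicone mallet, head 52 x 90 mm at the origin, handle 250 mm along its -x. Bystander: leave it where it lies.
- try_square: Small try square, stock 75 mm, blade 115 mm. Bystander: leave it where it lies.
- screwdriver: Screwdriver, 200 mm. Bystander: leave it where it lies.
- offcut: Beech offcut, 30 x 125 x 12 mm. Bystander: leave it where it lies.
- clamp_head: Fixed half of the clamp; same frame as the jig. Housing x -24..50, y -84..-22, top z 62 mm; fixed jaw arm x 26..86, y -24..0, top z 58 mm; a small quick-release lever behind it (x -20, y -100, not used). Steel bar with teeth x -12..10, z 36..44 mm runs through it along y from -150 (up to -210 as the jaw closes) to the moving jaw.
There are look-alikes about, which are no part of the job. There is more than one size of the block; the job needs the largest.

How it is judged:
On the way, in this order (a step that is already met when the one before it is completed fails the run):
1. the block is home in the corner, against the fence and the fixed jaw (x of block in the frame of corner between 0.0195 and 0.0247 m and y of block in the frame of corner between 0.0325 and 0.0377 m and angle between the y axis of block and the y axis of corner, either way round below 0.045 rad and angle between block's own z axis and vertical below 0.05 rad), for 0.2 s.
2. the moving jaw's pad has been pumped up to the block (contact force between moving_jaw and block above 3 N), for 0.1 s.
At the end, for the whole second after the job is handed in: The block is still home in the corner (within about 2.5 mm of both stops, square within 0.045 rad, flat on the board), the rubber pad presses it with 12 to 100 N, and the gripper still holds the trigger squeezed (more than 4 N on it), all steady for the last second (all of step 1 and contact force between moving_jaw and block between 12 and 100 N and contact force between the fingers and trigger above 4 N and value of joint trigger_swing above 0.02 rad and linear speed of block below 0.01 m/s); the arm keeps its last pose, push and grip.
It fails at once if the block is crushed (more than 110 N from the pad) (contact force between moving_jaw and block above 110 N).
It fails at once if a bystander (hinge, hex keys, screw box, mallet, try square, screwdriver, offcut) is moved more than 30 mm (distance of any of hinge, hex_keys, screw_box, mallet, try_square, screwdriver, offcut from where it was at the start of the episode above 0.03 m).
It also fails if it takes over 61 s, if anything falls off the work surface, if the arm or the gripper's body presses on something with over 40 N, if the wrist force passes 120 N, or if a joint passes its speed limit or range.

### The arm

A 6-joint arm with a two-finger parallel gripper is mounted at the origin on the work surface. World frame = base frame: x ahead of the robot, y to its left, z up, the work surface at z = 0. Lengths are in m, angles in rad, forces in N, time in s.
With the tool pointing down it reaches from about 0.35 to 0.975 m from the base axis. Payload 4.9 kg.
Tool frame: the origin (TCP) lies midway between the tips of the shut fingers; the grasp point (between the pads) lies 19 mm behind it (grip_point_offset is the distance from the TCP to the grasp point, in m); z points along the fingers, y is the line along which they close (so a half turn about z gives the same grasp; the last joint's range is limited). The gripper opens to 85 mm and grips with 20 to 120 N. Pads are 22 mm wide; open, the fingers measure 114 mm over their backs; the gripper's body (76 mm by 85 mm) begins 54 mm behind the grasp point. The pads swing forward as they close: fully open they stand 13 mm farther back than shut.
Start: joints at [-1.34, 0.053, 1.613, -0, 1.476, -0.119], TCP at [0.214, -0.587, 0.231] pointing down, gripper open.
Joint ranges: [-3.01, 3.01], [-1.01, 2.22], [0.06, 2.58], [-1.02, 4.17], [0.09, 2.62], [-3.14, 3.14]. Speed limits (rad/s): [2.57, 2.57, 3.14, 3.14, 3.14, 3.14].

### API

Orientations are given as a unit quaternion [w, x, y, z].
In Python, from plant import * gives the robot as it stands.
- The arm moves only by the tool send_rows, never from a script. Its argument "steps" is a list of rows, each an object with "translation": the shift along the tool's x, y, z in cm, a list of three; "delta_rot": the turn, a rotation vector about the tool's x, y, z in rad, a list of three; "jaw": the finger opening in cm, from 0 to 8.54. In form: [{"translation": [dx, dy, dz], "delta_rot": [rx, ry, rz], "jaw": jaw}, ...]. A call has exactly 8 rows; each row is the pose to reach, as a shift and turn from the pose commanded when the call began, along the tool's axes at that moment; what a row does not reach only later rows make up. A row lasts 1/10 s, in which the tool goes at most 50 mm and 8.59 degrees, less where a joint would pass 70% of its speed; a pose out of reach is approached as far as the arm can. A call with a gripper value outside its range is refused whole. The fingers move at their own pace and stop on an object; the grip force is fixed at half the most. Time passes only in rows, so rows that repeat a pose let the fingers close, or fill a call up. It gives the time, the measured TCP pose, the force, the opening and the grip force at its end, in the units of the state.
- state(): the state, without advancing time (a new reading comes with each control period).
- grab_frame(name): name is "scene" or "top" or "wrist"; returns a dict with "pixels" (420x560x3 uint8, blue, green, red), "range_z" (420x560 float32, m along the optical axis (not along the pixel's ray), 0 where there is no reading), "fx", "fy", "cx", "cy" (pixels), "rvec" (rotation vector, rad) and "tvec" (3), from world to camera coordinates, as OpenCV has them. Camera axes: x right, y down, z forward; pixel columns grow to the right and rows downward; lengths in m; the calibration is good to about 2 mm. The wrist camera is an equidistant fisheye: a pixel r from the principal point sees the ray r / f radians off the axis. A picture is of the moment at which its call begins.
- job_done(): hands the job in; it is judged then, once.
The state is a dict: "time": time; "joint_pos": joint angles; "joint_vel": joint speeds; "joint_efforts": joint torques, N m; "tool_pos": TCP position; "tool_rot": TCP orientation; "contact_force": force on the tool from outside, world axes, zero at the start; "ft_torque": the same for the moment, N m; "gripper_width": opening from 0.0 (shut) to 1.0 (fully open); "grasp_force": force on a finger pad.
Only numpy, scipy, OpenCV 4.12 (cv2) and the standard library are available. Lean on these libraries where they do the work, as an engineer would, in place of code of your own. Each camera call takes 0.05 s, during which the arm holds its last target. There are 200 camera calls.

## Working session

There is one attempt and no reset: what is moved stays moved. The work goes in short steps, Python scripts to look and compute and a tool call to move; the robot and the scene stay as the last step left them, time stands still between calls to the robot, and variables do not carry over. Pictures are saved under pics/ and viewed, at most 10 in all, crops included, and the job is handed in when it is done.

Besides the shell and the picture viewer there is one more tool, called as name(argument=value, ...) on one line, values as JSON. send_rows: Moves the arm, as the interface text tells. Its arguments: {"type":"object","properties":{"steps":{"type":"array","items":{"type":"object","properties":{"translation":{"type":"array","items":{"type":"number"}},"delta_rot":{"type":"array","items":{"type":"number"}},"jaw":{"type":"number"}}}}},"required":["steps"]}

```bash
mkdir -p pics; python3 - <<'E'
from plant import *
import cv2,numpy as np
for n in("top","scene"):
    f=grab_frame(n); cv2.imwrite(f"pics/{n}0.png",f["pixels"]); np.savez(f"{n}0.npz",**f)
    print(n,f["fx"],f["fy"],f["cx"],f["cy"],f["rvec"],f["tvec"])
print(state())
E
```

```text
top 410.0002197423277 410.0002197423277 275.05304440553095 217.07890518023504 [ 2.17999023 -2.22067713  0.07548403] [0.0284947  0.51373005 1.10278289]
scene 439.1170173032457 439.1170173032457 289.09992666755574 207.30014015000765 [ 2.17950624  1.07036507 -0.40654021] [-0.35146139 -0.22951298  1.40082875]
{'time': 0.1, 'joint_pos': array([-1.33997829e+00,  5.32931785e-02,  1.61414428e+00, -3.43029568e-06,
        1.47599568e+00, -1.18992817e-01]), 'joint_vel': array([ 0.00095906, -0.00052958, -0.00431505, -0.00021411, -0.00167364,
        0.00074103]), 'joint_efforts': array([ 5.00975002e-04, -3.94895875e+01, -3.71365499e+01, -6.85678901e-05,
        3.89717243e-03,  3.40567203e-05]), 'tool_pos': array([ 0.21407545, -0.58660103,  0.23019192]), 'tool_rot': array([-9.18706838e-04,  9.84742555e-01,  1.74015098e-01, -5.31308628e-05]), 'contact_force': array([-0.03979728,  0.952326  , -0.69185943]), 'ft_torque': array([ 0.01930788,  0.01534347, -0.0104277 ]), 'grasp_force': 0.0, 'gripper_width': 1.0015998184608794}
```

View pics/top0.png

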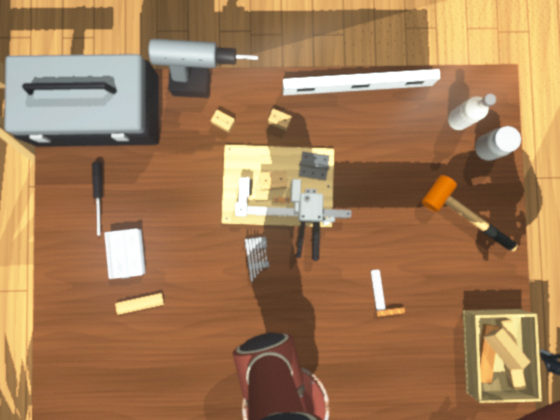

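View pics/scene0.png

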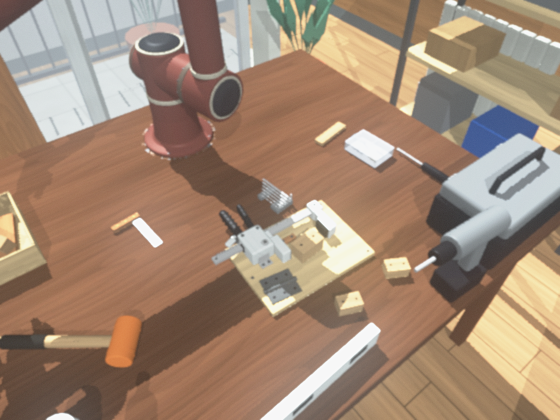

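```bash
cat > h.py <<'E'
import cv2,numpy as np
def pt(f,u,v,z=None):
    "world point of pixel, by depth or (z given) on plane z"
    R=cv2.Rodrigues(f["rvec"])[0];t=np.ravel(f["tvec"])
    d=np.array([(u-f["cx"])/f["fx"],(v-f["cy"])/f["fy"],1])
    c=-R.T@t; r=R.T@d
    s=f["range_z"][int(round(v)),int(round(u))] if z is None else (z-c[2])/r[2]
    return c+s*r
def px(f,p): return cv2.projectPoints(np.float64([p]),f["rvec"],f["tvec"],np.array([[f["fx"],0,f["cx"]],[0,f["fy"],f["cy"]],[0,0,1]]),None)[0].ravel()
E
python3 - <<'E'
from h import *
f=dict(np.load("top0.npz"));g=dict(np.load("scene0.npz"))
print(px(f,[0,0,0.]),px(f,[.214,-.587,.23]),px(g,[0,0,0.]))
for u,v in[(228,150),(329,151),(328,221),(310,200),(262,188),(400,300)]:print(u,v,pt(f,u,v).round(4))
c=cv2.resize(f["pixels"][135:275,205:365],None,fx=5,fy=5,interpolation=cv2.INTER_CUBIC)[:600]
cv2.imwrite("pics/c0.png",cv2.resize(f["pixels"][140:265,205:365],(800,600*0+625),interpolation=cv2.INTER_CUBIC)[:600])
cv2.imwrite("pics/c1.png",cv2.resize(g["pixels"][170:310,210:380],(728,600),interpolation=cv2.INTER_CUBIC))
E
```

```text
[285.64700105 408.07700129] [557.04664561 344.15749935] [178.92751753 135.35483328]
228 150 [0.7001 0.1443 0.0171]
329 151 [ 0.6937 -0.133   0.0134]
328 221 [ 0.4989 -0.1188  0.0584]
310 200 [ 0.5539 -0.0718  0.0691]
262 188 [0.5893 0.0525 0.0543]
400 300 [ 0.2816 -0.3185  0.0019]
```

View pics/c0.png

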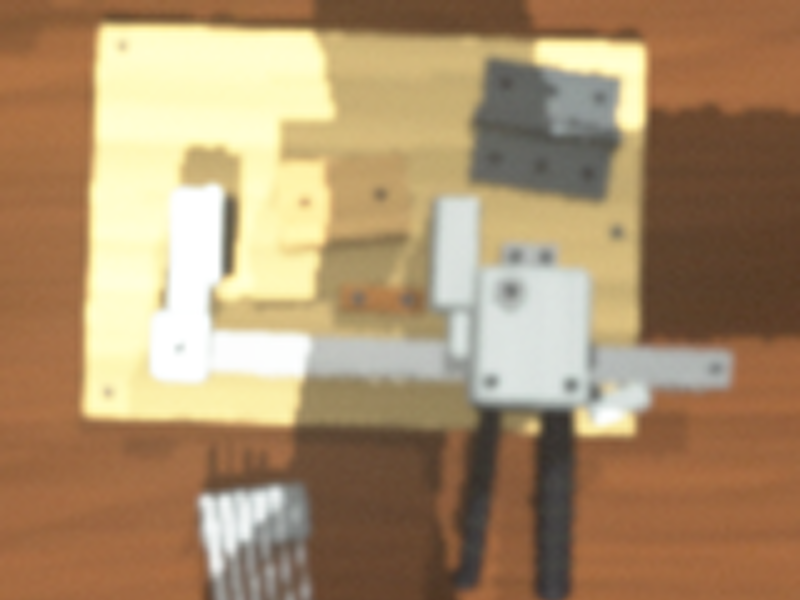

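View pics/c1.png

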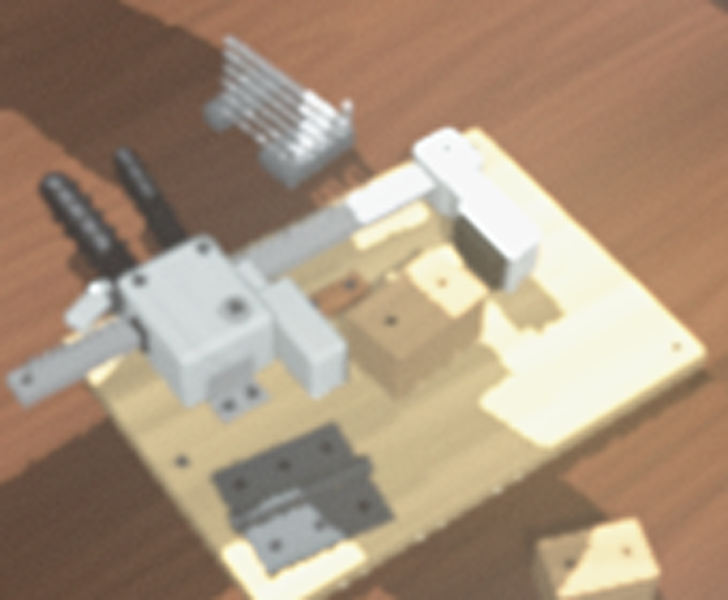

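```bash
cat >> h.py <<'E'
def cloud(f):
    v,u=np.mgrid[:420,:560]; R=cv2.Rodrigues(f["rvec"])[0];t=np.ravel(f["tvec"]);z=f["range_z"]
    P=np.stack([(u-f["cx"])/f["fx"]*z,(v-f["cy"])/f["fy"]*z,z],-1)-t
    return P@R
E
python3 - <<'E'
from h import *
f=dict(np.load("top0.npz"))
cs=np.array([(100,25),(648,42),(637,433),(85,418)])/5+[205,140]-.4
W=np.array([pt(f,*c,z=.015)[:2] for c in cs]); J=np.array([(.18,.185),(.18,-.115),(-.035,-.115),(-.035,.185)])
print([np.linalg.norm(W[i]-W[i-1]).round(4) for i in range(4)])
Jc=J-J.mean(0);Wc=W-W.mean(0)
a=np.arctan2((Jc[:,0]*Wc[:,1]-Jc[:,1]*Wc[:,0]).sum(),(Jc*Wc).sum())
R=np.array([[np.cos(a),-np.sin(a)],[np.sin(a),np.cos(a)]]);o=W.mean(0)-R@J.mean(0)
print("yaw",a,"origin",o,"res",(J@R.T+o-W).round(4).tolist())
C=cloud(f); Q=(C[...,:2]-o)@R
def box(n,m):
    p=Q[m].astype(np.float32); r=cv2.minAreaRect(p*1000); print(n,m.sum(),r,C[m][:,2].mean().round(4), (p.min(0)*1000).round(),(p.max(0)*1000).round())
Z=C[...,2]
box("board",(abs(Z-.015)<.006)&(Q[...,0]>-.05)&(Q[...,0]<.2)&(abs(Q[...,1])<.2))
box("jawarm",(Z>.050)&(Z<.066)&(Q[...,0]>.052)&(Q[...,0]<.1)&(Q[...,1]>-.05)&(Q[...,1]<.005))
box("block",(Z>.044)&(Q[...,0]>.04)&(Q[...,0]<.14)&(Q[...,1]>.003)&(Q[...,1]<.095))
box("mjaw",(Z>.045)&(Q[...,0]>.02)&(Q[...,0]<.12)&(Q[...,1]>.095)&(Q[...,1]<.16))
bc=np.array([(282,160),(408,152),(405,238),(283,250)])/5+[205,140]-.4
B=np.array([pt(f,*c,z=.055)[:2] for c in bc]);print("blk",((B-o)@R).round(4).tolist(),((B.mean(0)-o)@R).round(4))
E
```

```text
[np.float64(0.2158), np.float64(0.3013), np.float64(0.2154), np.float64(0.3002)]
yaw -0.04833553843879847 origin [ 0.52682078 -0.02267388] res [[-0.0001, -0.0002], [-0.0004, 0.0011], [-0.0001, -0.0003], [0.0007, -0.0006]]
board 5814 ((81.93358612060547, 35.0625), (300.3152160644531, 235.84434509277344), 89.73323822021484) 0.0158 [ -36. -115.] [200. 186.]
jawarm 107 ((67.97345733642578, -11.221376419067383), (30.275663375854492, 21.49209213256836), 1.4039733409881592) 0.0579 [ 53. -22.] [83. -0.]
block 451 ((81.44340515136719, 48.436954498291016), (44.16804885864258, 69.9493179321289), 7.571227073669434) 0.0553 [56. 12.] [106.  85.]
mjaw 278 ((52.10757064819336, 121.23126220703125), (33.6235237121582, 64.99722290039062), 87.50065612792969) 0.0543 [ 20. 104.] [ 85. 138.]
blk [[0.1021, 0.0821], [0.1084, 0.0157], [0.0627, 0.016], [0.0544, 0.0801]] [0.0819 0.0485]
```

```bash
cat >> h.py <<'E'
from scipy.spatial.transform import Rotation as Ro
YAW=-0.0483; O=np.array([0.5268,-0.0227])
Rj=np.array([[np.cos(YAW),-np.sin(YAW)],[np.sin(YAW),np.cos(YAW)]])
def go(s,xj,yj,z,ang):
    "shift/turn from state s to TCP at jig (xj,yj) mm, z mm, closing axis at ang (rad, jig frame); tool down"
    a=ang+YAW+np.pi/2; T=np.array([[np.cos(a),np.sin(a),0],[np.sin(a),-np.cos(a),0],[0,0,-1]])
    q=s["tool_rot"]; R=Ro.from_quat([*q[1:],q[0]])
    p=np.append(O+Rj@np.array([xj,yj])/1000,z/1000)
    print("world",p.round(4),"trans cm",(R.inv().apply(p-s["tool_pos"])*100).round(2),"rot",(R.inv()*Ro.from_matrix(T)).as_rotvec().round(3))
def show(s):
    q=s["tool_rot"]; R=Ro.from_quat([*q[1:],q[0]]).as_matrix(); F=np.ravel(s["contact_force"])
    print("t",round(s["time"],2),"jig",((s["tool_pos"][:2]-O)@Rj*1000).round(1),"z",(s["tool_pos"][2]*1000).round(1),"ang",round(np.arctan2(R[1,1],R[0,1])-YAW,3),"Fjig",(F[:2]@Rj).round(1),F[2].round(1),"w",round(s["gripper_width"]*85.4,1),"gf",s["grasp_force"])
E
python3 - <<'E'
from plant import *
from h import *
s=state();show(s);go(s,81.5,48.5,150,.125);print(s["joint_pos"])
E
```

```text
t 0.1 jig [-285.1 -578.3] z 230.2 ang -1.173 Fjig [-0.1  0.9] -0.7 w 85.5 gf 0.0
world [0.6105 0.0218 0.15  ] trans cm [ 58.1  -43.55   8.11] rot [-1.000e-03 -1.000e-03 -1.298e+00]
[-1.33997829e+00  5.32931785e-02  1.61414428e+00 -3.43029568e-06
  1.47599568e+00 -1.18992817e-01]
```

send_rows(steps=[{"translation": [7,-5.3,0],"delta_rot": [0,0,-0.16],"jaw": 8.5},{"translation": [14,-10.5,0],"delta_rot": [0,0,-0.32],"jaw": 8.5},{"translation": [21,-15.7,1],"delta_rot": [0,0,-0.48],"jaw": 8.5},{"translation": [28,-21,2],"delta_rot": [0,0,-0.64],"jaw": 8.5},{"translation": [35,-26,3],"delta_rot": [0,0,-0.8],"jaw": 8.5},{"translation": [42,-31.5,4],"delta_rot": [0,0,-0.96],"jaw": 8.5},{"translation": [50,-37.5,5],"delta_rot": [0,0,-1.12],"jaw": 8.5},{"translation": [58.1,-43.55,7],"delta_rot": [0,0,-1.298],"jaw": 8.5}])

```text
time: 0.9
tool_pos: [0.4326, -0.2514, 0.2025]
tool_rot: [0.0, 0.712, 0.702, 0.0]
contact_force: [0.7, -0.3, -0.2]
gripper_width: 0.996
grasp_force: 0.0
```

send_rows(steps=[{"translation": [0,0,0],"delta_rot": [0,0,0],"jaw": 8.5},{"translation": [0,0,0],"delta_rot": [0,0,0],"jaw": 8.5},{"translation": [0,0,0],"delta_rot": [0,0,0],"jaw": 8.5},{"translation": [0,0,0],"delta_rot": [0,0,0],"jaw": 8.5},{"translation": [0,0,0],"delta_rot": [0,0,0],"jaw": 8.5},{"translation": [0,0,0],"delta_rot": [0,0,0],"jaw": 8.5},{"translation": [0,0,0],"delta_rot": [0,0,0],"jaw": 8.5},{"translation": [0,0,0],"delta_rot": [0,0,0],"jaw": 8.5}])

```text
time: 1.7
tool_pos: [0.4319, -0.2536, 0.2029]
tool_rot: [0.0, 0.715, 0.699, 0.0]
contact_force: [-0.2, 0.2, 0.1]
gripper_width: 0.995
grasp_force: 0.0
```

```bash
python3 - <<'E'
from plant import *
from h import *
s=state();show(s);go(s,81.5,48.5,38,.125)
f=grab_frame("wrist");cv2.imwrite("pics/w1.png",f["pixels"]);np.savez("w1.npz",**f)
E
```

```text
t 1.7 jig [ -83.6 -235.2] z 202.9 ang 0.027 Fjig [-0.2  0.2] 0.1 w 85.0 gf 0.0
world [0.6105 0.0218 0.038 ] trans cm [27.93 17.26 16.49] rot [ 0.     0.    -0.098]
```

View pics/w1.png

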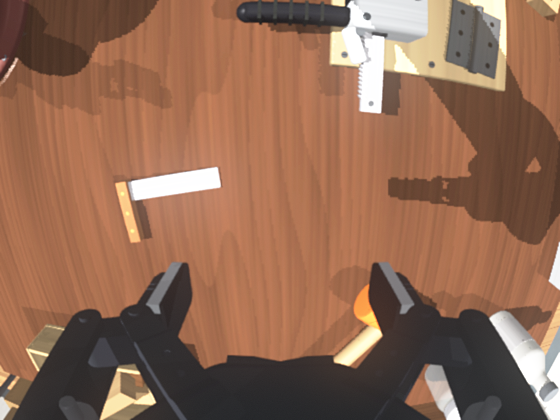

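The wrist view shows the try square and, at top right, the clamp (around 380,20); the arm is only halfway, so I continue.

send_rows(steps=[{"translation": [4,2.5,1],"delta_rot": [0,0,-0.02],"jaw": 8.5},{"translation": [8,5,2],"delta_rot": [0,0,-0.04],"jaw": 8.5},{"translation": [12,7.5,4],"delta_rot": [0,0,-0.06],"jaw": 8.5},{"translation": [16,10,6],"delta_rot": [0,0,-0.08],"jaw": 8.5},{"translation": [20,12.5,8],"delta_rot": [0,0,-0.098],"jaw": 8.5},{"translation": [24,15,9],"delta_rot": [0,0,-0.098],"jaw": 8.5},{"translation": [27.93,17.26,10],"delta_rot": [0,0,-0.098],"jaw": 8.5},{"translation": [27.93,17.26,10],"delta_rot": [0,0,-0.098],"jaw": 8.5}])

```text
time: 2.55
tool_pos: [0.6111, 0.0269, 0.1007]
tool_rot: [-0.001, 0.677, 0.736, -0.0]
contact_force: [-0.3, -0.4, -0.6]
gripper_width: 0.996
grasp_force: 0.0
```

```bash
python3 - <<'E'
from plant import *
from h import *
s=state();show(s);go(s,81.5,48.5,33,.125)
E
```

```text
t 2.55 jig [81.8 53.6] z 100.7 ang 0.131 Fjig [-0.3 -0.4] -0.6 w 85.1 gf 0.0
world [0.6105 0.0218 0.033 ] trans cm [-0.51 -0.08  6.77] rot [-0.002 -0.002  0.006]
```

send_rows(steps=[{"translation": [-0.5,-0.1,2],"delta_rot": [0,0,0],"jaw": 8.5},{"translation": [-0.5,-0.1,4],"delta_rot": [0,0,0],"jaw": 8.5},{"translation": [-0.5,-0.1,5.5],"delta_rot": [0,0,0],"jaw": 8.5},{"translation": [-0.5,-0.1,6.8],"delta_rot": [0,0,0],"jaw": 8.5},{"translation": [-0.5,-0.1,6.8],"delta_rot": [0,0,0],"jaw": 7},{"translation": [-0.5,-0.1,6.8],"delta_rot": [0,0,0],"jaw": 6},{"translation": [-0.5,-0.1,6.8],"delta_rot": [0,0,0],"jaw": 5},{"translation": [-0.5,-0.1,6.8],"delta_rot": [0,0,0],"jaw": 4}])

```text
time: 3.35
tool_pos: [0.6113, 0.017, 0.0369]
tool_rot: [0.001, 0.679, 0.734, 0.001]
contact_force: [0.4, -0.3, -0.4]
gripper_width: 0.498
grasp_force: 62.2
```

```bash
python3 - <<'E'
from plant import *
from h import *
s=state();show(s);go(s,62,35,33,0)
f=grab_frame("scene");cv2.imwrite("pics/s2.png",cv2.resize(f["pixels"][150:310,210:400],(712,600),interpolation=cv2.INTER_CUBIC))
E
```

```text
t 3.35 jig [82.5 43.8] z 36.9 ang 0.125 Fjig [ 0.4 -0.3] -0.4 w 42.5 gf 62.24220514297485
world [0.5904 0.0093 0.033 ] trans cm [-0.61 -2.15  0.39] rot [0.003 0.    0.125]
```

View pics/s2.png

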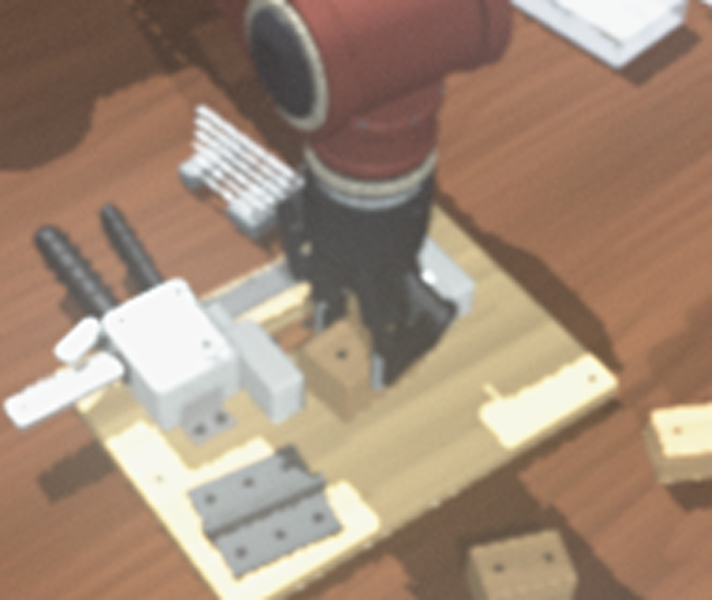

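The block's held between the fingers (330,360 in the crop), clear of the fence. I move it near the corner and square it up.

send_rows(steps=[{"translation": [-0.1,-0.25,0],"delta_rot": [0,0,0.03],"jaw": 4},{"translation": [-0.2,-0.5,0],"delta_rot": [0,0,0.06],"jaw": 4},{"translation": [-0.3,-0.75,0],"delta_rot": [0,0,0.09],"jaw": 4},{"translation": [-0.4,-1.0,0],"delta_rot": [0,0,0.125],"jaw": 4},{"translation": [-0.5,-1.3,0],"delta_rot": [0,0,0.125],"jaw": 4},{"translation": [-0.65,-1.6,0],"delta_rot": [0,0,0.125],"jaw": 4},{"translation": [-0.8,-1.9,0],"delta_rot": [0,0,0.125],"jaw": 4},{"translation": [-0.8,-1.9,0],"delta_rot": [0,0,0.125],"jaw": 4}])

```text
time: 4.2
tool_pos: [0.5928, 0.0078, 0.0366]
tool_rot: [0.001, 0.724, 0.689, 0.001]
contact_force: [2.1, 1.9, 5.5]
gripper_width: 0.494
grasp_force: 63.2
```

```bash
python3 - <<'E'
from plant import *
from h import *
s=state();show(s)
f=grab_frame("top");s=state();show(s)
C=cloud(f);Q=(C[...,:2]-O)@Rj;cv2.imwrite("pics/t3.png",cv2.resize(f["pixels"][140:265,205:365],(800,625),interpolation=cv2.INTER_CUBIC)[:600])
E
```

```text
t 4.2 jig [64.4 33.7] z 36.6 ang -0.001 Fjig [2. 2.] 5.5 w 42.2 gf 63.153172731399536
t 4.25 jig [64.4 33.7] z 36.6 ang -0.001 Fjig [3.  0.9] 5.9 w 43.0 gf 63.15450668334961
```

View pics/t3.png

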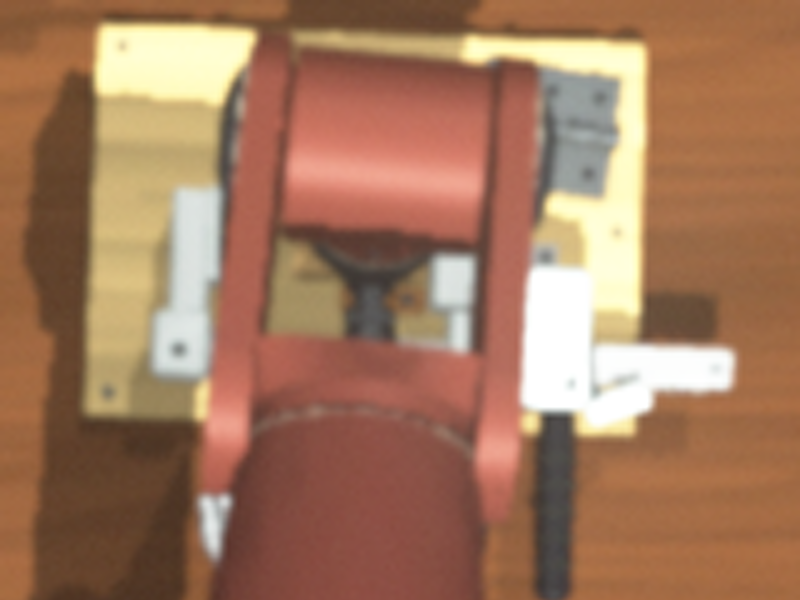

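The arm hides the block from the top, so I close in by force.

send_rows(steps=[{"translation": [-0.05,-0.04,0],"delta_rot": [0,0,0],"jaw": 4},{"translation": [-0.1,-0.08,0],"delta_rot": [0,0,0],"jaw": 4},{"translation": [-0.14,-0.12,0],"delta_rot": [0,0,0],"jaw": 4},{"translation": [-0.18,-0.15,0],"delta_rot": [0,0,0],"jaw": 4},{"translation": [-0.22,-0.18,0],"delta_rot": [0,0,0],"jaw": 4},{"translation": [-0.25,-0.2,0],"delta_rot": [0,0,0],"jaw": 4},{"translation": [-0.25,-0.2,0],"delta_rot": [0,0,0],"jaw": 4},{"translation": [-0.25,-0.2,0],"delta_rot": [0,0,0],"jaw": 4}])

```text
time: 5.05
tool_pos: [0.5909, 0.006, 0.0366]
tool_rot: [0.001, 0.724, 0.689, 0.002]
contact_force: [2.6, 3.8, 6.4]
gripper_width: 0.5
grasp_force: 63.1
```

```bash
python3 - <<'E'
from plant import *
from h import *
s=state();show(s)
E
```

```text
t 5.05 jig [62.6 31.8] z 36.6 ang -0.001 Fjig [2.4 3.9] 6.4 w 42.7 gf 63.07147264480591
```

send_rows(steps=[{"translation": [-0.03,-0.02,0],"delta_rot": [0,0,0],"jaw": 4},{"translation": [-0.06,-0.04,0],"delta_rot": [0,0,0],"jaw": 4},{"translation": [-0.09,-0.06,0],"delta_rot": [0,0,0],"jaw": 4},{"translation": [-0.12,-0.08,0],"delta_rot": [0,0,0],"jaw": 4},{"translation": [-0.15,-0.1,0],"delta_rot": [0,0,0],"jaw": 4},{"translation": [-0.15,-0.1,0],"delta_rot": [0,0,0],"jaw": 4},{"translation": [-0.15,-0.1,0],"delta_rot": [0,0,0],"jaw": 4},{"translation": [-0.15,-0.1,0],"delta_rot": [0,0,0],"jaw": 4}])

```text
time: 5.85
tool_pos: [0.5902, 0.0051, 0.0367]
tool_rot: [0.001, 0.725, 0.689, 0.003]
contact_force: [4.5, 6.2, 6.0]
gripper_width: 0.496
grasp_force: 63.0
```

```bash
python3 - <<'E'
from plant import *
from h import *
s=state();show(s)
E
```

```text
t 5.85 jig [62.  30.9] z 36.7 ang -0.002 Fjig [4.2 6.4] 6.0 w 42.4 gf 63.04729342460632
```

send_rows(steps=[{"translation": [-0.03,-0.03,0],"delta_rot": [0,0,0],"jaw": 4},{"translation": [-0.06,-0.06,0],"delta_rot": [0,0,0],"jaw": 4},{"translation": [-0.09,-0.09,0],"delta_rot": [0,0,0],"jaw": 4},{"translation": [-0.12,-0.12,0],"delta_rot": [0,0,0],"jaw": 4},{"translation": [-0.15,-0.15,0],"delta_rot": [0,0,0],"jaw": 4},{"translation": [-0.15,-0.15,0],"delta_rot": [0,0,0],"jaw": 4},{"translation": [-0.15,-0.15,0],"delta_rot": [0,0,0],"jaw": 4},{"translation": [-0.15,-0.15,0],"delta_rot": [0,0,0],"jaw": 4}])

```text
time: 6.65
tool_pos: [0.5901, 0.0045, 0.0368]
tool_rot: [0.002, 0.725, 0.689, 0.005]
contact_force: [8.0, 7.9, 2.5]
gripper_width: 0.5
grasp_force: 62.6
```

```bash
python3 - <<'E'
from plant import *
from h import *
s=state();show(s)
f=grab_frame("scene");cv2.imwrite("pics/s4.png",cv2.resize(f["pixels"][190:290,240:370],(780,600),interpolation=cv2.INTER_CUBIC))
E
```

```text
t 6.65 jig [61.9 30.2] z 36.8 ang -0.002 Fjig [7.6 8.3] 2.5 w 42.7 gf 62.616212368011475
```

View pics/s4.png

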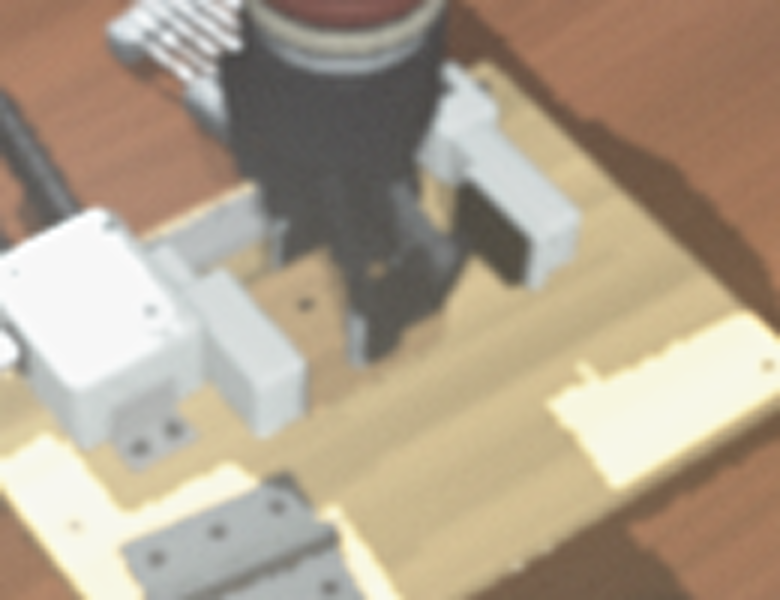

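x is hard on the fence (62 mm as expected). The block looks against the fixed jaw (around 250,310); one more push in y to confirm.

send_rows(steps=[{"translation": [-0.04,-0.01,0],"delta_rot": [0,0,0],"jaw": 4},{"translation": [-0.08,-0.02,0],"delta_rot": [0,0,0],"jaw": 4},{"translation": [-0.12,-0.03,0],"delta_rot": [0,0,0],"jaw": 4},{"translation": [-0.16,-0.03,0],"delta_rot": [0,0,0],"jaw": 4},{"translation": [-0.2,-0.03,0],"delta_rot": [0,0,0],"jaw": 4},{"translation": [-0.2,-0.03,0],"delta_rot": [0,0,0],"jaw": 4},{"translation": [-0.2,-0.03,0],"delta_rot": [0,0,0],"jaw": 4},{"translation": [-0.2,-0.03,0],"delta_rot": [0,0,0],"jaw": 4}])

```text
time: 7.5
tool_pos: [0.5901, 0.0045, 0.0369]
tool_rot: [0.001, 0.725, 0.689, 0.006]
contact_force: [11.0, 14.4, 0.8]
gripper_width: 0.498
grasp_force: 62.5
```

```bash
python3 - <<'E'
from plant import *
from h import *
s=state();show(s)
E
```

```text
t 7.5 jig [61.9 30.2] z 36.9 ang -0.002 Fjig [10.3 14.9] 0.8 w 42.5 gf 62.53112733364105
```

send_rows(steps=[{"translation": [0,0,0],"delta_rot": [0,0,0],"jaw": 5},{"translation": [0,0,0],"delta_rot": [0,0,0],"jaw": 6},{"translation": [0,0,0],"delta_rot": [0,0,0],"jaw": 6},{"translation": [0,0,-1],"delta_rot": [0,0,0],"jaw": 6},{"translation": [0,0,-4],"delta_rot": [0,0,0],"jaw": 6},{"translation": [0,0,-8],"delta_rot": [0,0,0],"jaw": 6},{"translation": [0,0,-11],"delta_rot": [0,0,0],"jaw": 7},{"translation": [0,0,-13],"delta_rot": [0,0,0],"jaw": 8.5}])

```text
time: 8.3
tool_pos: [0.5872, -0.0, 0.1685]
tool_rot: [0.001, 0.724, 0.69, 0.001]
contact_force: [0.4, -0.4, -0.2]
gripper_width: 0.961
grasp_force: 0.0
```

```bash
python3 - <<'E'
from plant import *
from h import *
s=state();show(s);go(s,-81,-62,170,np.pi/2);go(s,-81,-62,170,-np.pi/2);print(s["joint_pos"])
f=grab_frame("scene");C=cloud(f);Q=(C[...,:2]-O)@Rj;Z=C[...,2]
cv2.imwrite("pics/s5.png",cv2.resize(f["pixels"][190:290,240:370],(780,600),interpolation=cv2.INTER_CUBIC))
m=(abs(Z-.055)<.004)&(Q[...,0]>.03)&(Q[...,0]<.1)&(Q[...,1]>.004)&(Q[...,1]<.09)
print(m.sum(),cv2.minAreaRect((Q[m]*1000).astype(np.float32)))
E
```

```text
t 8.3 jig [59.2 25.6] z 168.5 ang -0.0 Fjig [ 0.4 -0.4] -0.2 w 82.1 gf 0.0
world [ 0.4429 -0.0807  0.17  ] trans cm [ -8.76 -14.02  -0.19] rot [ 0.002  0.003 -1.571]
world [ 0.4429 -0.0807  0.17  ] trans cm [ -8.76 -14.02  -0.19] rot [ 0.003 -0.002  1.57 ]
[-1.26571944e-01  7.67019811e-03  1.76554231e+00 -3.21683603e-04
  1.36486674e+00 -7.78120082e-02]
409 ((62.46294403076172, 37.68925476074219), (66.71189880371094, 47.10322952270508), 89.68272399902344)
```

send_rows(steps=[{"translation": [-0.8,-1.5,0],"delta_rot": [0,0,-0.14],"jaw": 8.5},{"translation": [-1.6,-3,0],"delta_rot": [0,0,-0.28],"jaw": 8.5},{"translation": [-2.4,-4.5,0],"delta_rot": [0,0,-0.42],"jaw": 8.5},{"translation": [-3.4,-6.5,0],"delta_rot": [0,0,-0.56],"jaw": 8.5},{"translation": [-4.4,-8.5,0],"delta_rot": [0,0,-0.7],"jaw": 8.5},{"translation": [-5.5,-10.5,0],"delta_rot": [0,0,-0.84],"jaw": 8.5},{"translation": [-6.7,-12.3,1],"delta_rot": [0,0,-0.98],"jaw": 8.5},{"translation": [-7.66,-13.92,3],"delta_rot": [0,0,-1.12],"jaw": 8.5}])

```text
time: 9.15
tool_pos: [0.4434, -0.0702, 0.1356]
tool_rot: [0.001, 0.244, 0.97, -0.0]
contact_force: [1.4, -0.3, 0.4]
gripper_width: 0.993
grasp_force: 0.0
```

```bash
python3 - <<'E'
from plant import *
from h import *
s=state();show(s);go(s,-80,-51,100,np.pi/2)
E
```

```text
t 9.15 jig [-81.  -51.5] z 135.6 ang 1.125 Fjig [ 1.4 -0.2] 0.4 w 84.8 gf 0.0
world [ 0.4444 -0.0698  0.1   ] trans cm [-0.06  0.09  3.56] rot [-0.001  0.003 -0.445]
```

send_rows(steps=[{"translation": [0,0.1,0],"delta_rot": [0,0,-0.14],"jaw": 8.5},{"translation": [0,0.1,0],"delta_rot": [0,0,-0.28],"jaw": 8.5},{"translation": [0,0.1,0],"delta_rot": [0,0,-0.42],"jaw": 8.5},{"translation": [0,0.1,0],"delta_rot": [0,0,-0.445],"jaw": 8.5},{"translation": [0,0.1,1],"delta_rot": [0,0,-0.445],"jaw": 8.5},{"translation": [0,0.1,2],"delta_rot": [0,0,-0.445],"jaw": 8.5},{"translation": [0,0.1,3],"delta_rot": [0,0,-0.445],"jaw": 8.5},{"translation": [0,0.1,3],"delta_rot": [0,0,-0.445],"jaw": 8.5}])

```text
time: 9.95
tool_pos: [0.4424, -0.0679, 0.1022]
tool_rot: [-0.002, 0.027, 1.0, 0.001]
contact_force: [-0.4, 0.5, -0.3]
gripper_width: 0.997
grasp_force: 0.0
```

```bash
python3 - <<'E'
from plant import *
from h import *
s=state();show(s);go(s,-80,-51,22,np.pi/2)
f=grab_frame("wrist");cv2.imwrite("pics/w6.png",f["pixels"])
E
```

```text
t 9.95 jig [-82.1 -49.2] z 102.2 ang 1.565 Fjig [-0.4  0.5] -0.3 w 85.2 gf 0.0
world [ 0.4444 -0.0698  0.022 ] trans cm [-0.25 -0.19  8.02] rot [ 0.001 -0.005 -0.006]
```

View pics/w6.png

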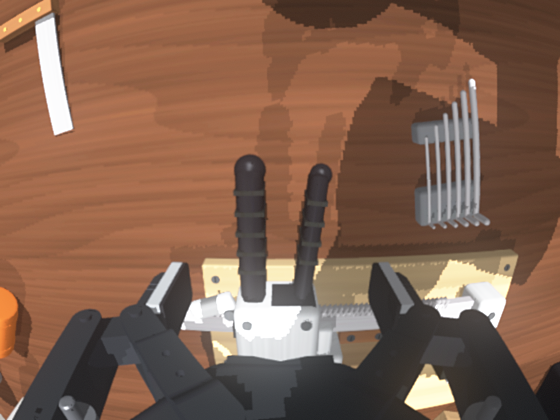

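The handle (250,230) and trigger (312,230) lie between the open fingers; I descend.

send_rows(steps=[{"translation": [-0.2,-0.2,1],"delta_rot": [0,0,0],"jaw": 8.5},{"translation": [-0.2,-0.2,2],"delta_rot": [0,0,0],"jaw": 8.5},{"translation": [-0.2,-0.2,3],"delta_rot": [0,0,0],"jaw": 8.5},{"translation": [-0.2,-0.2,4],"delta_rot": [0,0,0],"jaw": 8.5},{"translation": [-0.2,-0.2,5],"delta_rot": [0,0,0],"jaw": 8.5},{"translation": [-0.2,-0.2,6],"delta_rot": [0,0,0],"jaw": 8.5},{"translation": [-0.2,-0.2,7],"delta_rot": [0,0,0],"jaw": 8.5},{"translation": [-0.2,-0.2,8],"delta_rot": [0,0,0],"jaw": 8.5}])

```text
time: 10.8
tool_pos: [0.446, -0.0705, 0.024]
tool_rot: [-0.0, 0.027, 1.0, 0.0]
contact_force: [0.3, 0.3, 0.8]
gripper_width: 0.996
grasp_force: 0.0
```

```bash
python3 - <<'E'
from plant import *
from h import *
s=state();show(s);go(s,-80,-61,22,np.pi/2)
E
```

```text
t 10.8 jig [-78.4 -51.7] z 24.0 ang 1.565 Fjig [0.3 0.4] 0.8 w 85.0 gf 0.0
world [ 0.4439 -0.0798  0.022 ] trans cm [ 0.15 -0.93  0.2 ] rot [ 0.    -0.    -0.005]
```

send_rows(steps=[{"translation": [0.1,-0.3,0.2],"delta_rot": [0,0,0],"jaw": 7.8},{"translation": [0.1,-0.6,0.2],"delta_rot": [0,0,0],"jaw": 7.2},{"translation": [0.1,-0.9,0.2],"delta_rot": [0,0,0],"jaw": 6.4},{"translation": [0.1,-1.0,0.2],"delta_rot": [0,0,0],"jaw": 5.6},{"translation": [0.1,-1.0,0.2],"delta_rot": [0,0,0],"jaw": 4.8},{"translation": [0.1,-1.0,0.2],"delta_rot": [0,0,0],"jaw": 4.0},{"translation": [0.1,-1.0,0.2],"delta_rot": [0,0,0],"jaw": 3.4},{"translation": [0.1,-1.0,0.2],"delta_rot": [0,0,0],"jaw": 3.2}])

```text
time: 11.6
tool_pos: [0.4452, -0.0802, 0.0245]
tool_rot: [0.0, 0.027, 1.0, 0.001]
contact_force: [-4.1, 4.4, 7.3]
gripper_width: 0.379
grasp_force: 22.9
```

```bash
cat >> h.py <<'E'
def jaw(f):
    "jig y span of moving jaw + pad, from depth"
    C=cloud(f);Q=(C[...,:2]-O)@Rj*1000;Z=C[...,2]
    m=(Z>.048)&(Z<.066)&(Q[...,0]>55)&(Q[...,0]<84)&(Q[...,1]>72)&(Q[...,1]<150)
    y=Q[m][:,1]; print("jaw n",m.sum(),"y pct",np.percentile(y,[1,5,50,95,99]).round(1) if m.any() else None)
    n=(abs(Z-.055)<.004)&(Q[...,0]>30)&(Q[...,0]<100)&(Q[...,1]>3)&(Q[...,1]<73)
    if n.sum()>20: print("block",n.sum(),cv2.minAreaRect(Q[n].astype(np.float32)))
E
python3 - <<'E'
from plant import *
from h import *
s=state();show(s)
for n in("top","scene"): jaw(grab_frame(n))
jaw(dict(np.load("top0.npz")));jaw(dict(np.load("scene0.npz")))
E
```

```text
t 11.6 jig [-78.7 -61.3] z 24.5 ang 1.566 Fjig [-4.3  4.2] 7.3 w 32.4 gf 22.941832998767495
jaw n 135 y pct [ 96.8  97.1 112.6 128.5 128.8]
block 407 ((60.91903305053711, 36.686767578125), (67.06543731689453, 44.07329177856445), 88.47765350341797)
jaw n 135 y pct [ 95.6  96.8 111.4 127.5 128.4]
block 416 ((62.90235137939453, 37.045204162597656), (68.00677490234375, 44.99068832397461), 89.56396484375)
jaw n 180 y pct [ 72.9  73.5 115.5 135.9 136.6]
block 325 ((79.39767456054688, 43.547210693359375), (42.34322738647461, 61.438873291015625), 3.8407604694366455)
jaw n 164 y pct [ 73.2  74.5 115.2 135.4 136.6]
block 313 ((78.60865783691406, 42.619544982910156), (42.989768981933594, 60.27197265625), 0.4651205539703369)
```

send_rows(steps=[{"translation": [0,0,0],"delta_rot": [0,0,0],"jaw": 6},{"translation": [0,0,0],"delta_rot": [0,0,0],"jaw": 8.2},{"translation": [0,0,0],"delta_rot": [0,0,0],"jaw": 8.2},{"translation": [0,0,0],"delta_rot": [0,0,0],"jaw": 8.2},{"translation": [0,0,0],"delta_rot": [0,0,0],"jaw": 8.2},{"translation": [0,0,0],"delta_rot": [0,0,0],"jaw": 6.5},{"translation": [0,0,0],"delta_rot": [0,0,0],"jaw": 5},{"translation": [0,0,0],"delta_rot": [0,0,0],"jaw": 3.8}])

```text
time: 12.5
tool_pos: [0.4452, -0.0789, 0.0237]
tool_rot: [0.0, 0.027, 1.0, 0.002]
contact_force: [-0.3, 10.4, 5.9]
gripper_width: 0.466
grasp_force: 4.9
```

send_rows(steps=[{"translation": [0,0,0],"delta_rot": [0,0,0],"jaw": 3.2},{"translation": [0,0,0],"delta_rot": [0,0,0],"jaw": 3.2},{"translation": [0,0,0],"delta_rot": [0,0,0],"jaw": 3.2},{"translation": [0,0,0],"delta_rot": [0,0,0],"jaw": 6},{"translation": [0,0,0],"delta_rot": [0,0,0],"jaw": 8.2},{"translation": [0,0,0],"delta_rot": [0,0,0],"jaw": 8.2},{"translation": [0,0,0],"delta_rot": [0,0,0],"jaw": 8.2},{"translation": [0,0,0],"delta_rot": [0,0,0],"jaw": 8.2}])

```text
time: 13.3
tool_pos: [0.4444, -0.0806, 0.0228]
tool_rot: [-0.0, 0.027, 1.0, -0.0]
contact_force: [0.1, 1.2, -1.3]
gripper_width: 0.962
grasp_force: 0.5
```

```bash
python3 - <<'E'
from plant import *
from h import *
s=state();show(s)
for n in("top","scene"): jaw(grab_frame(n))
E
```

```text
t 13.3 jig [-79.5 -61.8] z 22.8 ang 1.565 Fjig [0.1 1.2] -1.3 w 82.2 gf 0.4945930192479864
jaw n 133 y pct [ 88.8  89.2 104.5 119.1 120.7]
block 398 ((60.80206298828125, 36.6890754699707), (66.95579528808594, 43.969085693359375), 88.5164794921875)
jaw n 133 y pct [ 86.9  88.1 102.4 118.7 121. ]
block 417 ((62.70219421386719, 36.79819107055664), (67.73603057861328, 47.52204513549805), 89.52243041992188)
```

send_rows(steps=[{"translation": [0,0,0],"delta_rot": [0,0,0],"jaw": 6.5},{"translation": [0,0,0],"delta_rot": [0,0,0],"jaw": 5},{"translation": [0,0,0],"delta_rot": [0,0,0],"jaw": 3.8},{"translation": [0,0,0],"delta_rot": [0,0,0],"jaw": 3.2},{"translation": [0,0,0],"delta_rot": [0,0,0],"jaw": 3.2},{"translation": [0,0,0],"delta_rot": [0,0,0],"jaw": 3.2},{"translation": [0,0,0],"delta_rot": [0,0,0],"jaw": 6},{"translation": [0,0,0],"delta_rot": [0,0,0],"jaw": 8.4}])

```text
time: 14.2
tool_pos: [0.4443, -0.0804, 0.0226]
tool_rot: [-0.0, 0.027, 1.0, -0.0]
contact_force: [0.3, 1.9, -2.4]
gripper_width: 0.707
grasp_force: 0.8
```

send_rows(steps=[{"translation": [0,0,0],"delta_rot": [0,0,0],"jaw": 8.4},{"translation": [0,0,0],"delta_rot": [0,0,0],"jaw": 8.4},{"translation": [0,0,0],"delta_rot": [0,0,0],"jaw": 8.4},{"translation": [0,0,0],"delta_rot": [0,0,0],"jaw": 7.5},{"translation": [0,0,0],"delta_rot": [0,0,0],"jaw": 6.7},{"translation": [0,0,0],"delta_rot": [0,0,0],"jaw": 6},{"translation": [0,0,0],"delta_rot": [0,0,0],"jaw": 5.5},{"translation": [0,0,0],"delta_rot": [0,0,0],"jaw": 5}])

```text
time: 15.0
tool_pos: [0.4451, -0.079, 0.0236]
tool_rot: [0.0, 0.027, 1.0, 0.002]
contact_force: [-0.2, 8.1, 5.1]
gripper_width: 0.586
grasp_force: 4.2
```

```bash
python3 - <<'E'
from plant import *
from h import *
s=state();show(s)
for n in("top","scene"): jaw(grab_frame(n))
E
```

```text
t 15.0 jig [-78.9 -60.2] z 23.6 ang 1.565 Fjig [-0.6  8.1] 5.1 w 50.0 gf 4.215577840805054
jaw n 137 y pct [ 75.6  76.   91.7 107.1 107.7]
block 405 ((60.96073913574219, 36.730445861816406), (66.88599395751953, 44.41667938232422), 88.40470123291016)
jaw n 135 y pct [ 75.   75.9  91.1 106.4 107.9]
block 413 ((62.54613494873047, 36.97043991088867), (67.51988983154297, 46.05242156982422), 89.25675201416016)
```

send_rows(steps=[{"translation": [0,0,0],"delta_rot": [0,0,0],"jaw": 4.8},{"translation": [0,0,0],"delta_rot": [0,0,0],"jaw": 4.6},{"translation": [0,0,0],"delta_rot": [0,0,0],"jaw": 4.4},{"translation": [0,0,0],"delta_rot": [0,0,0],"jaw": 4.2},{"translation": [0,0,0],"delta_rot": [0,0,0],"jaw": 4},{"translation": [0,0,0],"delta_rot": [0,0,0],"jaw": 3.8},{"translation": [0,0,0],"delta_rot": [0,0,0],"jaw": 3.7},{"translation": [0,0,0],"delta_rot": [0,0,0],"jaw": 3.6}])

```text
time: 15.9
tool_pos: [0.4452, -0.0786, 0.0239]
tool_rot: [0.001, 0.027, 1.0, 0.002]
contact_force: [-1.6, 9.7, 7.1]
gripper_width: 0.422
grasp_force: 5.0
```

```bash
python3 - <<'E'
from plant import *
from h import *
s=state();show(s)
for n in("top","scene"): jaw(grab_frame(n))
E
```

```text
t 15.9 jig [-78.8 -59.8] z 23.9 ang 1.565 Fjig [-2.1  9.6] 7.1 w 36.0 gf 4.9831588414963335
jaw n 134 y pct [ 72.9  73.5  89.1 104.5 105. ]
block 409 ((60.98417282104492, 38.10940170288086), (69.48866271972656, 43.64204025268555), 88.4322738647461)
jaw n 122 y pct [ 73.8  74.6  88.2 102.6 103.7]
block 410 ((62.68894958496094, 37.4822883605957), (45.58626174926758, 68.36703491210938), 0.5064372420310974)
```

send_rows(steps=[{"translation": [0,0,0],"delta_rot": [0,0,0],"jaw": 3.55},{"translation": [0,0,0],"delta_rot": [0,0,0],"jaw": 3.5},{"translation": [0,0,0],"delta_rot": [0,0,0],"jaw": 3.45},{"translation": [0,0,0],"delta_rot": [0,0,0],"jaw": 3.4},{"translation": [0,0,0],"delta_rot": [0,0,0],"jaw": 3.35},{"translation": [0,0,0],"delta_rot": [0,0,0],"jaw": 3.3},{"translation": [0,0,0],"delta_rot": [0,0,0],"jaw": 3.25},{"translation": [0,0,0],"delta_rot": [0,0,0],"jaw": 3.25}])

```text
time: 16.8
tool_pos: [0.4452, -0.0801, 0.0242]
tool_rot: [0.0, 0.027, 1.0, 0.001]
contact_force: [-2.5, 4.2, 9.2]
gripper_width: 0.383
grasp_force: 13.2
```

```bash
python3 - <<'E'
from plant import *
from h import *
s=state();show(s)
for n in("top",): jaw(grab_frame(n))
E
```

```text
t 16.8 jig [-78.7 -61.3] z 24.2 ang 1.565 Fjig [-2.7  4.1] 9.2 w 32.7 gf 13.183604059740901
jaw n 130 y pct [ 72.9  73.4  88.7 102.  102.4]
block 413 ((60.89344024658203, 38.186561584472656), (69.62516784667969, 44.187400817871094), 88.91047668457031)
```

send_rows(steps=[{"translation": [0,0,0],"delta_rot": [0,0,0],"jaw": 6},{"translation": [0,0.3,0],"delta_rot": [0,0,0],"jaw": 8.2},{"translation": [0,0.6,0],"delta_rot": [0,0,0],"jaw": 8.4},{"translation": [0,0.8,0],"delta_rot": [0,0,0],"jaw": 8.4},{"translation": [0,0.8,0],"delta_rot": [0,0,0],"jaw": 8.4},{"translation": [0,0.8,0],"delta_rot": [0,0,0],"jaw": 8},{"translation": [0,0.8,0],"delta_rot": [0,0,0],"jaw": 7},{"translation": [0,0.8,0],"delta_rot": [0,0,0],"jaw": 6.2}])

```text
time: 17.65
tool_pos: [0.445, -0.0723, 0.023]
tool_rot: [0.0, 0.027, 1.0, 0.0]
contact_force: [0.4, 1.6, 1.2]
gripper_width: 0.729
grasp_force: 0.9
```

```bash
python3 - <<'E'
from plant import *
from h import *
s=state();show(s)
for n in("top","scene"): jaw(grab_frame(n))
E
```

```text
t 17.65 jig [-79.3 -53.5] z 23.0 ang 1.565 Fjig [0.3 1.7] 1.2 w 62.2 gf 0.9471371909603477
jaw n 126 y pct [ 73.   73.3  88.6 102.1 102.4]
block 410 ((61.02354049682617, 38.10957336425781), (69.2035140991211, 44.0800895690918), 88.67053985595703)
jaw n 119 y pct [ 72.9  74.7  86.5 100.7 102.6]
block 414 ((63.05171585083008, 37.98539352416992), (69.80123901367188, 45.07976531982422), 89.8779296875)
```

send_rows(steps=[{"translation": [0,0,0],"delta_rot": [0,0,0],"jaw": 6.0},{"translation": [0,0,0],"delta_rot": [0,0,0],"jaw": 5.8},{"translation": [0,0,0],"delta_rot": [0,0,0],"jaw": 5.6},{"translation": [0,0,0],"delta_rot": [0,0,0],"jaw": 5.5},{"translation": [0,0,0],"delta_rot": [0,0,0],"jaw": 5.4},{"translation": [0,0,0],"delta_rot": [0,0,0],"jaw": 5.3},{"translation": [0,0,0],"delta_rot": [0,0,0],"jaw": 5.2},{"translation": [0,0,0],"delta_rot": [0,0,0],"jaw": 5.2}])

```text
time: 18.55
tool_pos: [0.4453, -0.0708, 0.0235]
tool_rot: [0.0, 0.027, 1.0, 0.002]
contact_force: [-0.4, 9.6, 5.9]
gripper_width: 0.606
grasp_force: 4.5
```

```bash
python3 - <<'E'
from plant import *
from h import *
show(state())
E
```

```text
t 18.55 jig [-79.1 -52. ] z 23.5 ang 1.564 Fjig [-0.8  9.6] 5.9 w 51.8 gf 4.533785667736083
```

send_rows(steps=[{"translation": [0,0,0],"delta_rot": [0,0,0],"jaw": 5.15},{"translation": [0,0,0],"delta_rot": [0,0,0],"jaw": 5.1},{"translation": [0,0,0],"delta_rot": [0,0,0],"jaw": 5.05},{"translation": [0,0,0],"delta_rot": [0,0,0],"jaw": 5.0},{"translation": [0,0,0],"delta_rot": [0,0,0],"jaw": 4.95},{"translation": [0,0,0],"delta_rot": [0,0,0],"jaw": 4.95},{"translation": [0,0,0],"delta_rot": [0,0,0],"jaw": 4.95},{"translation": [0,0,0],"delta_rot": [0,0,0],"jaw": 4.95}])

```text
time: 19.35
tool_pos: [0.4452, -0.0716, 0.0238]
tool_rot: [-0.0, 0.027, 1.0, 0.001]
contact_force: [-3.6, 6.4, 9.2]
gripper_width: 0.585
grasp_force: 12.2
```

```bash
python3 - <<'E'
from plant import *
from h import *
show(state())
for n in("top","scene"): jaw(grab_frame(n))
E
```

```text
t 19.35 jig [-79.2 -52.8] z 23.8 ang 1.565 Fjig [-3.9  6.3] 9.2 w 50.0 gf 12.21526397857815
jaw n 128 y pct [ 72.9  73.5  88.7 101.9 102.4]
block 408 ((60.921592712402344, 37.99399948120117), (69.7407455444336, 43.82917404174805), 88.50778198242188)
jaw n 120 y pct [ 73.2  74.9  86.8 101.  103.1]
block 418 ((63.35028839111328, 37.32680130004883), (45.73488235473633, 69.12921905517578), 1.3316408395767212)
```

send_rows(steps=[{"translation": [0,0,0],"delta_rot": [0,0,0],"jaw": 4.9},{"translation": [0,0,0],"delta_rot": [0,0,0],"jaw": 4.9},{"translation": [0,0,0],"delta_rot": [0,0,0],"jaw": 4.85},{"translation": [0,0,0],"delta_rot": [0,0,0],"jaw": 4.85},{"translation": [0,0,0],"delta_rot": [0,0,0],"jaw": 4.8},{"translation": [0,0,0],"delta_rot": [0,0,0],"jaw": 4.8},{"translation": [0,0,0],"delta_rot": [0,0,0],"jaw": 4.8},{"translation": [0,0,0],"delta_rot": [0,0,0],"jaw": 4.8}])

```text
time: 20.25
tool_pos: [0.4451, -0.0723, 0.024]
tool_rot: [-0.0, 0.027, 1.0, 0.0]
contact_force: [-3.5, 2.8, 8.9]
gripper_width: 0.568
grasp_force: 17.2
```

```bash
python3 - <<'E'
from plant import *
from h import *
show(state())
E
```

```text
t 20.25 jig [-79.2 -53.5] z 24.0 ang 1.565 Fjig [-3.6  2.6] 8.9 w 48.5 gf 17.19417840242386
```

send_rows(steps=[{"translation": [0,0,0],"delta_rot": [0,0,0],"jaw": 4.75},{"translation": [0,0,0],"delta_rot": [0,0,0],"jaw": 4.7},{"translation": [0,0,0],"delta_rot": [0,0,0],"jaw": 4.7},{"translation": [0,0,0],"delta_rot": [0,0,0],"jaw": 4.7},{"translation": [0,0,0],"delta_rot": [0,0,0],"jaw": 4.7},{"translation": [0,0,0],"delta_rot": [0,0,0],"jaw": 4.7},{"translation": [0,0,0],"delta_rot": [0,0,0],"jaw": 4.7},{"translation": [0,0,0],"delta_rot": [0,0,0],"jaw": 4.7}])

```text
time: 21.05
tool_pos: [0.4451, -0.0727, 0.0242]
tool_rot: [-0.0, 0.027, 1.0, -0.0]
contact_force: [-4.6, 1.8, 10.3]
gripper_width: 0.552
grasp_force: 20.8
```

```bash
python3 - <<'E'
from plant import *
from h import *
show(state())
f=grab_frame("scene");jaw(f);jaw(grab_frame("top"))
cv2.imwrite("pics/s9.png",cv2.resize(f["pixels"][185:285,225:355],(780,600),interpolation=cv2.INTER_CUBIC))
show(state())
E
```

```text
t 21.05 jig [-79.2 -53.9] z 24.2 ang 1.566 Fjig [-4.7  1.5] 10.3 w 47.2 gf 20.781008005142212
jaw n 115 y pct [ 73.1  74.8  86.6 100.6 102.6]
block 413 ((62.779502868652344, 38.103172302246094), (45.87579345703125, 70.06163024902344), 1.0818917751312256)
jaw n 125 y pct [ 73.   73.5  88.6 101.9 102.5]
block 412 ((60.94633483886719, 38.20197677612305), (69.57597351074219, 44.0350456237793), 88.86323547363281)
t 21.15 jig [-79.2 -53.9] z 24.2 ang 1.566 Fjig [-4.9  1.9] 10.0 w 47.5 gf 20.777878761291504
```

View pics/s9.png

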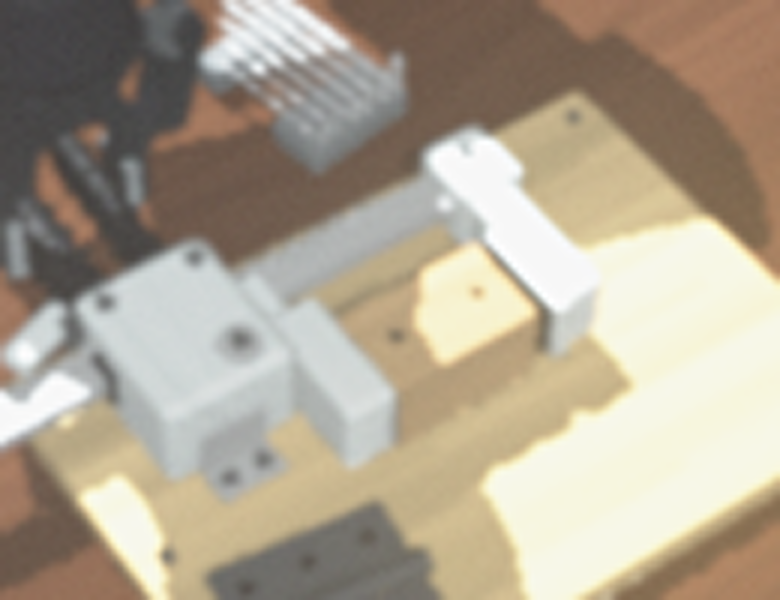

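The pad is on the block (540,300), which sits tight against the fixed jaw (370,380). The trigger force is about 21 N and steady, so I hand in.

```bash
python3 -c "
from plant import *
print(job_done())"
```

```text
the job is handed in; nothing more can be done
None
```

I handed the job in at about 21 s. By force and camera the block is home against the fence and fixed jaw, and the pad is pressed on it. The gripper holds the trigger at a steady 21 N or so, roughly 35–40 N on the block by your figures; I have not seen a verdict.

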